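Lock the cutting fence with its pin

TASK

Swing the cutting fence on the blue mat fully home into its fork, so that the holes line up, and then pull the red-headed locking pin out of the wooden holder and push it down through fork and fence until its collar sits flush on the fork. Leave everything else on the table and in the holder where it is.

Things in the scene. Friction and masses are not known exactly. Their poses are not given: they have to be found in the camera images.
- fence (a joint): Swing angle (rad) of the cutting fence on its upright pivot. 0 = fully home against its stop, where the hole in the fence's lug lines up with the two fork holes; it grows (counter-clockwise seen from above) as the fence's free end swings out of the fork towards the robot, to 0.9 at most. It stays where it is left; stiff friction takes about 1 to 2 N at the knob.
- fence_hinge (a point): Point on the upright pivot axis of the fence, at the top of the steel pivot post, 74 mm above the table. x, y axes turn with the station: +y points from the pivot straight to the fork hole, 220 mm away, +x away from the fork's open mouth.
- fence_knob (a point): Centre of the top face of the yellow round grip knob on the fence: 18 mm diameter, upright, from the rail's top (63 mm above the table) to 95 mm; 120 mm from the pivot. The fence is a 14 mm wide aluminium rail over a clear blade, with a flat lug, 28 x 32 x 10 mm with a 12.5 mm upright hole, at its end, 220 mm from the pivot. This point's y runs along the rail to the lug.
- fork_hole (a point): Centre of the upper mouth of the fork's hole, 74 mm above the table; z up. Grey fork on the blue mat: two level plates, 36 (x) x 40 (y) x 8 mm, tops at 74 and 50 mm, each with a 12 mm hole on this axis; a pillar, equally high, 18 to 32 mm along +x closes that side. Two sprung balls in the lower hole grip the shank: let go early, the pin hangs 5 to 15 mm up; press it home with a few N.
- station: Blue gridded cutting mat, 340 (x) x 360 (y) x 4 mm, fixed on the table, carrying the pivot post, fence and fork. Origin: underside of the mat's centre, at table height. Its position and yaw vary. In its frame the pivot is at x 30, y -110 mm, the fork hole at x 30, y 110 mm.
- pin: Locking pin with a red round grip, upright in one of the three holes of the wooden holder (which one varies), its steel collar resting on the holder's top. Origin: the tip; z up to the head. Shank 10 mm diameter, 45 mm long, its lowest 8 mm tapering to 4.4 mm; collar 24 mm diameter, 5 mm thick; red grip above it 16 mm diameter, 33 mm tall. 83 mm long in all, about 50 g.
- pin_collar (a point): On the pin's axis at the collar's underside, 45 mm above the tip. Rests 65 mm above the table in the holder; level with point fork_hole when the pin is fully seated.
- pin_tip (a point): The centre of the pin's tip.
- holder: Wooden holder block, 50 (x) x 225 (y) x 65 mm high, fixed to the table, with three upright round holes of 13 mm, 55 mm deep, on its y axis at -85, 0 and 85 mm. Origin: centre of the underside. Its position and yaw vary. It holds the pin, a marker and a screwdriver.
- holder_top (a point): Centre of the holder's top face, 65 mm above the table.
- marker: Bystander: white marker with a blue cap, 12 mm diameter, 110 mm long, upright in a holder hole, its top 120 mm above the table. Origin at its lower end.
- driver: Bystander: small screwdriver with a green handle up to 22 mm diameter, upright in a holder hole, its top 116 mm above the table. Origin at its lower end.
- cutter: Bystander: yellow rotary cutter, about 150 x 44 x 20 mm, lying on the mat beyond the fence. Origin at its underside.
- spool_red: Bystander: red thread spool, 32 mm diameter, 50 mm tall, standing on the mat's corner nearest the robot on the fork side. Origin at its underside.
- spool_teal: Bystander: green thread spool, 32 mm diameter, 50 mm tall, standing on the table. Origin at its underside.
- tape: Bystander: orange round tape measure, 56 mm diameter, 18 mm tall. Origin at its underside.
- jar: Bystander: yellow jar with brass lid, 56 mm diameter, 70 mm tall. Origin at its underside.

How it is judged:
On the way, in this order (a step that is already met when the one before it is completed fails the run):
1. the fence is swung fully home, the pin still in the holder (value of joint fence below 0.025 rad and z of pin_tip in the frame of holder_top below -0.02 m), for 0.2 s.
2. the pin is pulled out of the holder (z of pin_tip in the frame of holder_top above 0.003 m), for 0.1 s.
3. the pin's tip enters the fork hole with the fence home (value of joint fence below 0.025 rad and horizontal distance between pin_tip and fork_hole below 0.004 m and z of pin_tip in the frame of fork_hole below -0.006 m), for 0.1 s.
At the end, for the whole second after the job is handed in: The fence is home (within 0.025 rad), and the pin is at rest, upright within 0.07 rad, on the fork hole's axis within 3 mm, its collar down on the fork's top plate (gap under 2 mm) (value of joint fence below 0.025 rad and z of pin_collar in the frame of fork_hole between -0.004 and 0.002 m and horizontal distance between pin_collar and fork_hole below 0.003 m and angle between the z axis of pin and the z axis of fork_hole, either way round below 0.07 rad and linear speed of pin below 0.01 m/s); the robot touches nothing.
It fails at once if another thing on the table or in the holder is moved more than 30 mm (distance of any of marker, driver, cutter, spool_red, spool_teal, tape, jar from where it was at the start of the episode above 0.03 m).
It also fails if it takes over 54 s, if anything falls off the work surface, if the arm or the gripper's body presses on something with over 40 N, if the wrist force passes 120 N, or if a joint passes its speed limit or range.

ROBOT

A 7-joint arm with a two-finger parallel gripper is mounted at the origin on the work surface. World frame = base frame: x ahead of the robot, y to its left, z up, the work surface at z = 0. Lengths are in m, angles in rad, forces in N, time in s.
With the tool pointing down it reaches from about 0.4 to 0.925 m from the base axis. Payload 5.6 kg.
Tool frame: the origin (TCP) lies on the front face of the gripper's body, between the roots of the fingers; the fingertips stand 73 mm ahead of it and the grasp point (between the pads) lies 54 mm ahead of it; z points along the fingers, y is the line along which they close (so a half turn about z gives the same grasp; the last joint's range is limited). The gripper opens to 85 mm and grips with 20 to 120 N. Pads are 22 mm wide; open, the fingers measure 114 mm over their backs; the gripper's body (76 mm by 85 mm) begins 54 mm behind the grasp point. The pads swing forward as they close: fully open they stand 13 mm farther back than shut.
Start: joints at [1.067, 0.468, -0.012, 1.603, 0.006, 1.071, -0.056], TCP at [0.289, -0.582, 0.304] pointing down, gripper open.
Joint ranges: [-2.53, 2.53], [-0.31, 2.02], [-1.57, 1.55], [0.28, 2.44], [-1.29, 4.43], [0.15, 1.84], [-2.92, 2.92]. Speed limits (rad/s): [2.57, 2.57, 3.14, 3.14, 3.14, 3.14, 3.14].

INTERFACE

Orientations are given as a unit quaternion [x, y, z, w].
In Python, from station import arm gives the robot as it stands. The module is installed in compiled form; this text tells all that it offers.
- The arm moves only by the tool servo_tool, never from a script. Its argument "moves" is a list of rows, each an object with "xyz": the shift along the tool's x, y, z scaled (see below), a list of three; "rot": the turn, a rotation vector about the tool's x, y, z scaled (see below), a list of three. A call has 1 to 10 rows; each row shifts and turns the commanded pose from where the row before left it, along the tool's axes as they then stand; what a row does not reach is not made up. The controller multiplies each number of a shift by 0.02 m and each number of a turn by 0.12 rad. A row lasts 1/12 s, in which the tool goes at most 41.7 mm and 7.16 degrees, less where a joint would pass 70% of its speed; a pose out of reach is approached as far as the arm can. A call with a number of a shift or a turn outside -1 to 1 is refused whole. A call with a gripper value outside its range is refused whole. "jaw" is the opening, from -1 (shut) to 1 (fully open), set as the call begins (left out, the last holds). The fingers move at their own pace and stop on an object; "grip_force" is the grip in N (left out, the last holds). Time passes only in rows, so rows that do not move let the fingers close. It gives the time, the measured TCP pose, the force, the opening and the grip force at its end, in the units of the state.
- arm.get_state(): the state, without advancing time (a new reading comes with each control period).
- arm.camera(name): name is "scene" or "top" or "wrist"; returns a dict with "img" (420x560x3 uint8, red, green, blue), "K" (3x3 intrinsics, pixels), "R" (3x3) and "t" (3): a world point X has camera coordinates R X + t; the wrist camera has in their place "hand_eye" (4x4, takes a point from camera to tool coordinates, whose origin is the TCP and whose axes are the flange's). Camera axes: x right, y down, z forward; pixel columns grow to the right and rows downward; lengths in m; the calibration is good to about 2 mm. A picture is of the moment at which its call begins: read the wrist's pose just before it. There is no depth.
- arm.hand_in(): hands the job in; it is judged then, once.
The state is a dict: "time_s": time; "q": joint angles; "qvel": joint speeds; "tau": joint torques, N m; "tcp_pos": TCP position; "tcp_rot": TCP orientation; "force": force on the tool from outside, world axes, zero at the start; "torque": the same for the moment, N m; "grip_width": opening from 0.0 (shut) to 1.0 (fully open); "finger_force": force on a finger pad.
Only numpy, scipy, OpenCV 4.12 (cv2) and the standard library are available. Lean on these libraries where they do the work, as an engineer would, in place of code of your own. Each camera call takes 0.05 s, during which the arm holds its last target. There are 200 camera calls.

## Working session

There is one attempt and no reset: what is moved stays moved. The work goes in short steps, Python scripts to look and compute and a tool call to move; the robot and the scene stay as the last step left them, time stands still between calls to the robot, and variables do not carry over. Pictures are saved under pics/ and viewed, at most 10 in all, crops included, and the job is handed in when it is done.

Besides the shell and the picture viewer there is one more tool, called after "Request:" by a JSON object that holds its "op" and its "data", one argument or row to a line. servo_tool: Moves the arm, as the interface text tells. Shifts and turns lie within -1 to 1; 1 stands for 0.02 m of shift or 0.12 rad of turn. Its arguments: {"type":"object","properties":{"moves":{"type":"array","items":{"type":"object","properties":{"xyz":{"type":"array","items":{"type":"number"}},"rot":{"type":"array","items":{"type":"number"}}}}},"jaw":{"type":"number"},"grip_force":{"type":"number"}},"required":["moves"]}

```bash
mkdir -p pics; python3 - <<'E'
from station import arm
import cv2,numpy as np,pickle
s=arm.get_state(); print(s['time_s'],s['tcp_pos'],s['tcp_rot'],s['grip_width'])
d={}
for n in ("scene","top"):
    c=arm.camera(n); d[n]=c; cv2.imwrite(f"pics/{n}0.png",cv2.resize(c["img"][:,:,::-1],(784,588),interpolation=cv2.INTER_CUBIC))
    print(n,np.round(c["K"],1).tolist(),np.round(c["R"],3).tolist(),np.round(c["t"],3))
pickle.dump(d,open("c0.pkl","wb"))
E
```

```text
0.0 [ 0.28875772 -0.5818522   0.30291513] [ 9.73584281e-01  2.28326146e-01 -2.82115898e-04 -8.59646786e-04] 0.9997073742194111
scene [[382.2, 0.0, 279.5], [0.0, 382.2, 212.3], [0.0, 0.0, 1.0]] [[0.88, 0.475, -0.014], [0.348, -0.664, -0.662], [-0.324, 0.577, -0.75]] [-0.52  -0.101  1.167]
top [[421.3, 0.0, 276.3], [0.0, 421.3, 209.6], [0.0, 0.0, 1.0]] [[0.152, -0.988, 0.001], [-0.968, -0.149, -0.2], [0.198, 0.03, -0.98]] [-0.046  0.582  0.866]
```

View pics/top0.png

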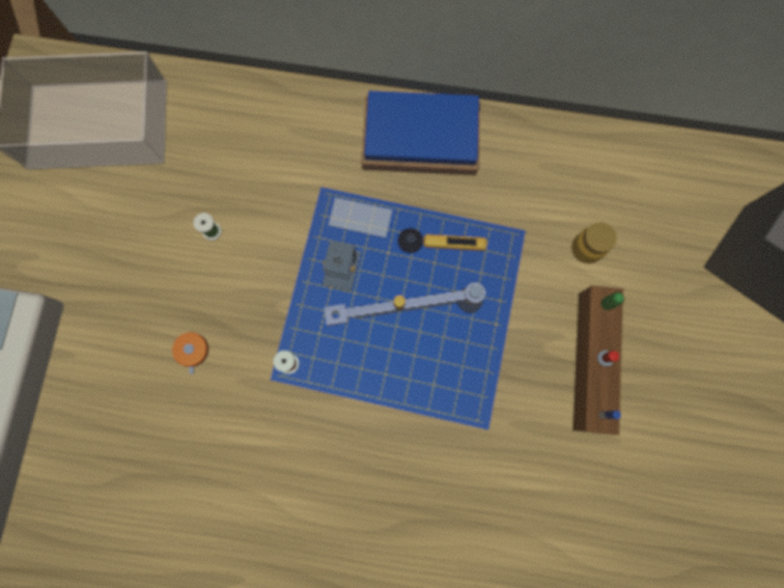

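View pics/scene0.png

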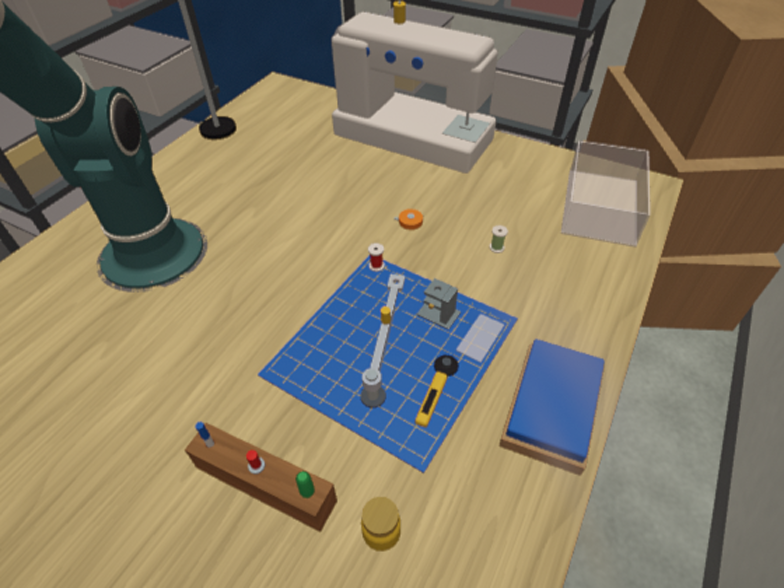

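The top view (scaled 1.4×) shows the mat corners at (321,188), (525,231), (489,428) and (272,380). The pivot is at (474,292), the knob at (399,301), the lug at (335,314), the fork at (340,255) and the pin head at (614,356), in the middle hole. The scene view shows mat corners at (371,255), (517,319), (423,469) and (261,375), and the pin head at (254,457).

```bash
cat > h.py <<'E'
import numpy as np,cv2,pickle
from scipy.optimize import least_squares
def proj(c,X):
    p=(c["R"]@np.atleast_2d(X).T).T+c["t"]; p=p@np.array(c["K"]).T; return p[:,:2]/p[:,2:]
def ray(c,uv,z):
    d=c["R"].T@np.linalg.inv(c["K"])@np.array([*uv,1.]); o=-c["R"].T@c["t"]
    return o+d*(z-o[2])/d[2]
def T(p,P):
    P=np.atleast_2d(np.array(P,float)); c,s=np.cos(p[2]),np.sin(p[2])
    return np.c_[p[0]+c*P[:,0]-s*P[:,1],p[1]+s*P[:,0]+c*P[:,1],P[:,2]]
def wcam(arm):
    from scipy.spatial.transform import Rotation as Ro
    s=arm.get_state(); c=arm.camera("wrist"); M=np.eye(4); M[:3,:3]=Ro.from_quat(s["tcp_rot"]).as_matrix(); M[:3,3]=s["tcp_pos"]
    W=np.linalg.inv(M@np.array(c["hand_eye"])); c["R"]=W[:3,:3]; c["t"]=W[:3,3]; return s,c
E
python3 - <<'E'
from h import *
d=pickle.load(open("c0.pkl","rb")); t,s=d["top"],d["scene"]
for c in (t,s): c["R"]=np.array(c["R"]);c["t"]=np.array(c["t"])
# mat mask corners
def quad(c,seed):
    hsv=cv2.cvtColor(c["img"],cv2.COLOR_RGB2HSV); m=cv2.inRange(hsv,(100,110,50),(125,255,255))
    m=cv2.morphologyEx(m,cv2.MORPH_CLOSE,np.ones((3,3)))
    n,l,st,_=cv2.connectedComponentsWithStats(m); 
    k=l[seed[1],seed[0]]; cs,_=cv2.findContours((l==k).astype(np.uint8),0,1)
    return cv2.convexHull(max(cs,key=cv2.contourArea))[:,0]
M=[[.17,.18,.004],[.17,-.18,.004],[-.17,-.18,.004],[-.17,.18,.004]]
tu=np.array([(321,188),(525,231),(489,428),(272,380)])/1.4
su=np.array([(517,319),(423,469),(261,375),(371,255)])/1.4
f=lambda p,o:np.r_[((proj(t,T(p,M))-tu)).ravel()*o[0],((proj(s,T(p,M))-su)).ravel()*o[1]]
g=np.array([ray(t,u,.004)[:2] for u in tu]).mean(0)
for o in ((1,0),(0,1),(1,1)):
    r=least_squares(f,[*g,0],args=(o,),loss="soft_l1"); print("station",r.x.round(4),np.abs(r.fun).max().round(2))
p=r.x
print("residuals",f(p,(1,1)).round(1))
for nm,P in (("pivot",[.03,-.11,.074]),("forkhole",[.03,.11,.074]),("mx",[.012,.11,.074])): print(nm,T(p,[P])[0].round(4),(proj(t,T(p,[P]))*1.4).round(0),(proj(s,T(p,[P]))*1.4).round(0))
for nm,a,b,z in (("knob",(399.5,301),(386,312),.095),("pinhead",(614,356),(253,454),.103),("pivot",(474.5,292),(372,376),.074),("lug",(335,314),(396,283),.063)):
    print(nm,ray(t,np.array(a)/1.4,z).round(4),ray(s,np.array(b)/1.4,z).round(4))
print("holder", [ray(t,np.array(a)/1.4,.065).round(4).tolist() for a in ((592,288),(623,289),(620,433),(588,433))])
E
```

```text
station [ 0.5811  0.018  -0.0649] 1.41
station [ 0.5844  0.0177 -0.0702] 2.61
station [ 0.5825  0.0182 -0.0657] 3.06
residuals [-0.3 -1.7  0.9 -1.5  0.5  0.8 -1.2 -0.3  0.1 -1.3  0.3  1.7 -3.1 -0.8
 -1.1 -1.4]
pivot [ 0.6052 -0.0935  0.074 ] [[477. 290.]] [[371. 373.]]
forkhole [0.6196 0.126  0.074 ] [[338. 260.]] [[437. 287.]]
mx [0.6017 0.1272 0.074 ] [[335. 271.]] [[429. 284.]]
knob [0.5666 0.0213 0.095 ] [0.5735 0.0155 0.095 ]
pinhead [ 0.5319 -0.3003  0.103 ] [ 0.5368 -0.301   0.103 ]
pivot [ 0.6022 -0.0908  0.074 ] [ 0.6091 -0.097   0.074 ]
lug [0.5373 0.1173 0.063 ] [0.5425 0.1097 0.063 ]
holder [[0.6385, -0.2722, 0.065], [0.6443, -0.3202, 0.065], [0.4249, -0.3317, 0.065], [0.4176, -0.2847, 0.065]]
```

Request:
{"op": "servo_tool", "data": {
  "moves": [
    {"xyz": [0,0,0],"rot": [0,0,0.96]},
    {"xyz": [0,0,0],"rot": [0,0,0.96]},
    {"xyz": [0,0,0],"rot": [0,0,0.96]},
    {"xyz": [0,0,0],"rot": [0,0,0.96]},
    {"xyz": [0.8,-1,0],"rot": [0,0,0]},
    {"xyz": [0.8,-1,0],"rot": [0,0,0]},
    {"xyz": [0.8,-1,0],"rot": [0,0,0]},
    {"xyz": [0.8,-1,0],"rot": [0,0,0]},
    {"xyz": [0.8,-1,0],"rot": [0,0,0]},
    {"xyz": [0.8,-1,0],"rot": [0,0,0]}
  ]
}}

```text
time_s: 0.93
tcp_pos: [0.3855, -0.461, 0.3035]
tcp_rot: [1.0, -0.0, -0.0, -0.0]
force: [-0.1, 0.2, -0.6]
grip_width: 0.999
finger_force: 0.0
```

Request:
{"op": "servo_tool", "data": {
  "moves": [
    {"xyz": [0.8,-1,0],"rot": [0,0,0]},
    {"xyz": [0.8,-1,0],"rot": [0,0,0]},
    {"xyz": [0.8,-1,0],"rot": [0,0,0]},
    {"xyz": [0.8,-1,0],"rot": [0,0,0]},
    {"xyz": [0.8,-1,0],"rot": [0,0,0]},
    {"xyz": [0.8,-1,0],"rot": [0,0,0]},
    {"xyz": [0,0,0],"rot": [0,0,0]},
    {"xyz": [0,0,0],"rot": [0,0,0]}
  ]
}}

```text
time_s: 1.6
tcp_pos: [0.482, -0.3405, 0.3034]
tcp_rot: [1.0, 0.002, -0.0, -0.0]
force: [0.2, -0.3, 0.1]
grip_width: 1.002
finger_force: 0.0
```

```bash
python3 - <<'E'
from h import *
from station import arm
s,c=wcam(arm); pickle.dump(c,open("w1.pkl","wb")); print(s["time_s"],s["tcp_pos"],s["tcp_rot"],np.round(c["hand_eye"],3).tolist(),np.round(c["K"],1).tolist(), s["q"])
cv2.imwrite("pics/w1.png",c["img"][:,:,::-1])
for P in ([.534,-.30,.103],[.534,-.3,.065]): print(proj(c,[P]))
E
```

```text
1.6 [ 0.48197827 -0.34051352  0.30344042] [ 9.99998234e-01  1.81887534e-03 -2.51603618e-04 -4.01195316e-04] [[-0.001, -0.958, -0.285, 0.073], [1.0, -0.001, -0.0, -0.001], [-0.0, -0.285, 0.958, -0.069], [0.0, 0.0, 0.0, 1.0]] [[360.1, 0.0, 280.5], [0.0, 360.1, 207.5], [0.0, 0.0, 1.0]] [ 0.57443103  0.36842522 -0.02018889  1.75411483  0.00804578  1.01998703
 -1.01577906]
[[226.40908712 129.55931488]]
[[233.0037838  125.99375983]]
```

View pics/w1.png

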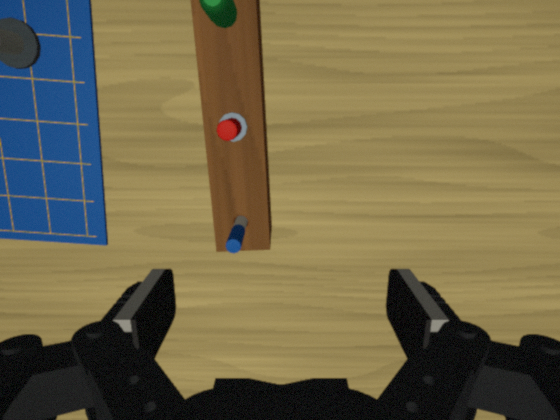

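The wrist view puts the pin head at (228,130), about 1 mm from the prediction, and the marker and driver are well clear. Next I go above the fence.

Request:
{"op": "servo_tool", "data": {
  "moves": [
    {"xyz": [0.1,-1,0]},
    {"xyz": [0.1,-1,0]},
    {"xyz": [0.1,-1,0]},
    {"xyz": [0.1,-1,0]},
    {"xyz": [0.1,-1,0]},
    {"xyz": [0.1,-1,0]},
    {"xyz": [0.1,-1,0]},
    {"xyz": [0.1,-1,0]},
    {"xyz": [0.1,-1,0]},
    {"xyz": [0.1,-1,0]}
  ]
}}

```text
validation failed for argument at $.mo...
```

Request:
{"op": "servo_tool", "data": {
  "moves": [
    {"xyz": [0.1,-1,0]},
    {"xyz": [0.1,-1,0]},
    {"xyz": [0.1,-1,0]},
    {"xyz": [0.1,-1,0]},
    {"xyz": [0.1,-1,0]},
    {"xyz": [0.1,-1,0]},
    {"xyz": [0.1,-1,0]},
    {"xyz": [0,-1,0]},
    {"xyz": [0,0,0]},
    {"xyz": [0,0,0]}
  ]
}}

```text
validation failed for argument at $.mo...
```

```bash
python3 - <<'E'
from h import *
from station import arm
s,c=wcam(arm); pickle.dump(c,open("w2.pkl","wb")); print(s["time_s"],s["tcp_pos"],s["tcp_rot"])
cv2.imwrite("pics/w2.png",cv2.resize(c["img"][:,:,::-1],(784,588),interpolation=cv2.INTER_CUBIC))
p=[.5825,.0182,-.0657]
print(1.4*proj(c,T(p,[[.03,-.11,.074],[.03,.11,.074]])), 1.4*proj(c,[.569,.0195,.095]))
w=pickle.load(open("w1.pkl","rb")); print("pin head",ray(w,(228,130),.103),"collar",ray(w,(232,127),.070))
E
```

```text
1.65 [ 0.48087147 -0.34205846  0.30347077] [ 9.99999781e-01  4.21349605e-04 -5.09876109e-04 -3.11756920e-05]
[[ -68.69764075   39.85592589]
 [-490.71545301    9.81204824]] [[-304.15923275  109.07319332]]
pin head [ 0.53368669 -0.30115343  0.103     ] collar [ 0.53352799 -0.29979532  0.07      ]
```

View pics/w2.png

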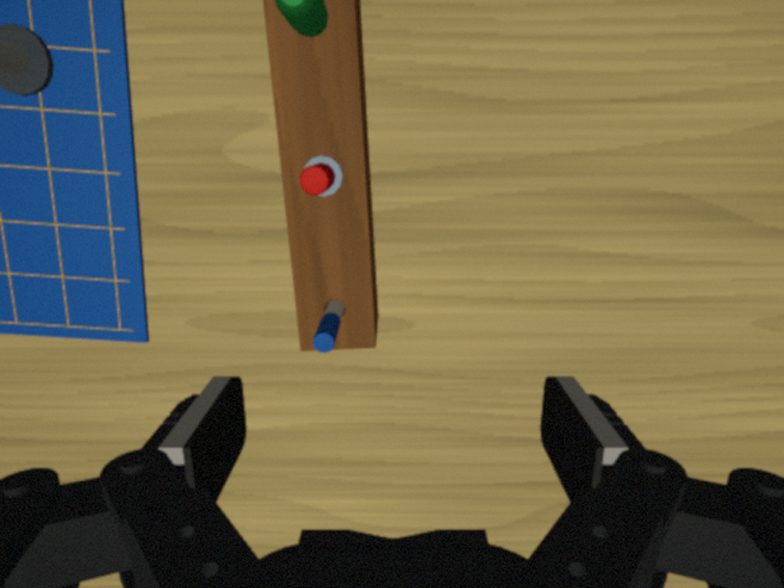

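The moves were refused because every row needs a `rot` entry, so this is the same view as before. The pin is at (.5336, -.3005). I'm resending the moves with `rot` included.

Request:
{"op": "servo_tool", "data": {
  "moves": [
    {"xyz": [0.1,-1,0],"rot": [0,0,0]},
    {"xyz": [0.1,-1,0],"rot": [0,0,0]},
    {"xyz": [0.1,-1,0],"rot": [0,0,0]},
    {"xyz": [0.1,-1,0],"rot": [0,0,0]},
    {"xyz": [0.1,-1,0],"rot": [0,0,0]},
    {"xyz": [0.1,-1,0],"rot": [0,0,0]},
    {"xyz": [0.1,-1,0],"rot": [0,0,0]},
    {"xyz": [0.1,-1,0],"rot": [0,0,0]},
    {"xyz": [0.1,-1,0],"rot": [0,0,0]},
    {"xyz": [0.1,-1,0],"rot": [0,0,0]}
  ]
}}

```text
time_s: 2.53
tcp_pos: [0.5005, -0.1431, 0.3038]
tcp_rot: [1.0, -0.002, -0.0, 0.0]
force: [0.3, 0.3, -0.5]
grip_width: 1.001
finger_force: 0.0
```

Request:
{"op": "servo_tool", "data": {
  "moves": [
    {"xyz": [0.1,-1,0],"rot": [0,0,0]},
    {"xyz": [0.1,-1,0],"rot": [0,0,0]},
    {"xyz": [0.1,-1,0],"rot": [0,0,0]},
    {"xyz": [0.1,-1,0],"rot": [0,0,0]},
    {"xyz": [0.1,-1,0],"rot": [0,0,0]},
    {"xyz": [0.1,-1,0],"rot": [0,0,0]},
    {"xyz": [0.1,-1,0],"rot": [0,0,0]},
    {"xyz": [0,-1,0],"rot": [0,0,0]},
    {"xyz": [0,0,0],"rot": [0,0,0]},
    {"xyz": [0,0,0],"rot": [0,0,0]}
  ]
}}

```text
time_s: 3.37
tcp_pos: [0.515, 0.0172, 0.3038]
tcp_rot: [1.0, -0.0, -0.0, 0.0]
force: [-1.1, -0.9, 0.9]
grip_width: 0.999
finger_force: 0.0
```

```bash
python3 - <<'E'
from h import *
from station import arm
s,c=wcam(arm); pickle.dump(c,open("w2.pkl","wb")); print(s["time_s"],s["tcp_pos"],s["tcp_rot"])
cv2.imwrite("pics/w3.png",cv2.resize(c["img"][:,:,::-1],(784,588),interpolation=cv2.INTER_CUBIC))
p=[.5825,.0182,-.0657]
print(1.4*proj(c,T(p,[[.03,-.11,.074],[.03,.11,.074]])), 1.4*proj(c,[.569,.0195,.095]))
E
```

```text
3.3667 [0.51498897 0.01723051 0.30380106] [ 9.99999969e-01 -4.96149789e-05 -9.12915230e-05  2.25868730e-04]
[[592.0153363  107.51917059]
 [195.40989702  79.98066205]] [[389.28712855 176.73974457]]
```

View pics/w3.png

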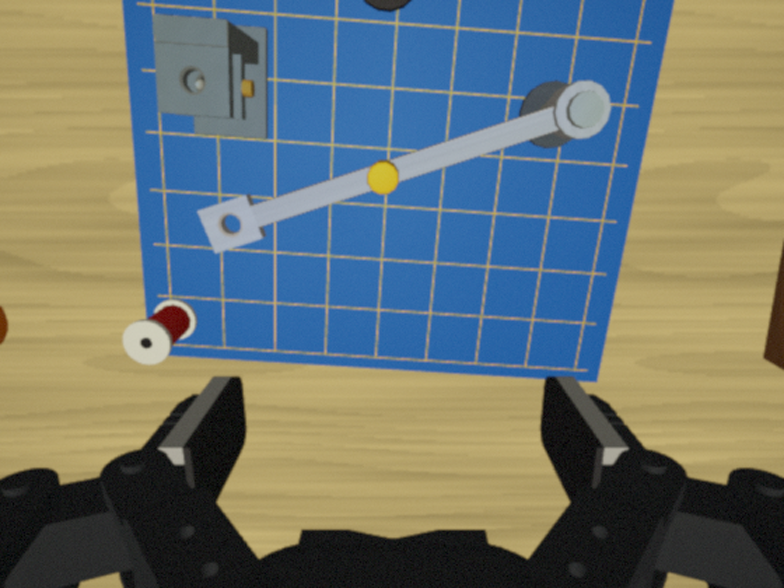

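Fork hole at (194,80), knob at (383.5,177), pivot centre at about (585,110) and lug hole at (231,223). These all agree with the estimate to within a few mm.

```bash
python3 - <<'E'
from h import *
c=pickle.load(open("w2.pkl","rb"))
for n,u,z in (("fork",(194,79.5),.074),("knob",(383.5,177),.095),("pivot",(585,109.5),.076),("lug",(231,223),.063)): print(n,ray(c,np.array(u)/1.4,z).round(4))
E
```

```text
fork [0.6199 0.1267 0.074 ]
knob [0.5689 0.0226 0.095 ]
pivot [ 0.6041 -0.089   0.076 ]
lug [0.5391 0.1173 0.063 ]
```

Request:
{"op": "servo_tool", "data": {
  "moves": [
    {"xyz": [0.45,-0.04,0.8],"rot": [0,0,0]},
    {"xyz": [0.45,-0.04,1],"rot": [0,0,0]},
    {"xyz": [0.45,-0.04,1],"rot": [0,0,0]},
    {"xyz": [0.45,-0.04,1],"rot": [0,0,0]},
    {"xyz": [0.45,-0.04,1],"rot": [0,0,0]},
    {"xyz": [0.45,-0.04,1],"rot": [0,0,0]},
    {"xyz": [0,0,1],"rot": [0,0,0]},
    {"xyz": [0,0,1],"rot": [0,0,0]},
    {"xyz": [0,0,0],"rot": [0,0,0]},
    {"xyz": [0,0,0],"rot": [0,0,0]}
  ]
}}

```text
time_s: 4.25
tcp_pos: [0.5685, 0.0207, 0.147]
tcp_rot: [1.0, -0.001, -0.001, 0.001]
force: [-0.4, 0.3, 0.2]
grip_width: 1.002
finger_force: 0.0
```

Request:
{"op": "servo_tool", "data": {
  "moves": [
    {"xyz": [0,0,0],"rot": [0,0,0]},
    {"xyz": [0,0,0],"rot": [0,0,0]},
    {"xyz": [0,0,0],"rot": [0,0,0]},
    {"xyz": [0,0,0],"rot": [0,0,0]},
    {"xyz": [0,0,0],"rot": [0,0,0]},
    {"xyz": [0,0,0],"rot": [0,0,0]},
    {"xyz": [0,0,0],"rot": [0,0,0]},
    {"xyz": [0,0,0],"rot": [0,0,0]},
    {"xyz": [0,0,0],"rot": [0,0,0]},
    {"xyz": [0,0,0],"rot": [0,0,0]}
  ],
  "jaw": -1,
  "grip_force": 30
}}

```text
time_s: 5.08
tcp_pos: [0.5693, 0.0229, 0.1485]
tcp_rot: [1.0, 0.0, 0.0, -0.0]
force: [-1.1, 0.5, 6.2]
grip_width: 0.199
finger_force: 29.3
```

Request:
{"op": "servo_tool", "data": {
  "moves": [
    {"xyz": [0.25,-0.07,0],"rot": [0,0,0]},
    {"xyz": [0.25,-0.06,0],"rot": [0,0,0]},
    {"xyz": [0.25,-0.05,0],"rot": [0,0,0]},
    {"xyz": [0.25,-0.04,0],"rot": [0,0,0]},
    {"xyz": [0.25,-0.03,0],"rot": [0,0,0]},
    {"xyz": [0.25,-0.02,0],"rot": [0,0,0]},
    {"xyz": [0.25,-0.01,0],"rot": [0,0,0]},
    {"xyz": [0.25,0,0],"rot": [0,0,0]},
    {"xyz": [0.1,0,0],"rot": [0,0,0]},
    {"xyz": [0,0,0],"rot": [0,0,0]}
  ]
}}

```text
time_s: 5.92
tcp_pos: [0.6118, 0.0284, 0.1485]
tcp_rot: [1.0, -0.0, 0.001, -0.0]
force: [-0.7, 0.2, 5.2]
grip_width: 0.192
finger_force: 29.4
```

Request:
{"op": "servo_tool", "data": {
  "moves": [
    {"xyz": [0.1,0,0],"rot": [0,0,0]},
    {"xyz": [0.1,0,0],"rot": [0,0,0]},
    {"xyz": [0,0,0],"rot": [0,0,0]}
  ]
}}

```text
time_s: 6.17
tcp_pos: [0.6154, 0.0283, 0.1485]
tcp_rot: [1.0, -0.0, 0.0, -0.0]
force: [-1.3, 0.5, 5.6]
grip_width: 0.198
finger_force: 29.4
```

Request:
{"op": "servo_tool", "data": {
  "moves": [
    {"xyz": [0.1,0,0],"rot": [0,0,0]},
    {"xyz": [0.1,0,0],"rot": [0,0,0]},
    {"xyz": [0,0,0],"rot": [0,0,0]},
    {"xyz": [0,0,0],"rot": [0,0,0]}
  ]
}}

```text
time_s: 6.5
tcp_pos: [0.6176, 0.0282, 0.1485]
tcp_rot: [1.0, 0.0, -0.002, 0.0]
force: [-7.6, 0.4, 10.4]
grip_width: 0.193
finger_force: 29.9
```

Request:
{"op": "servo_tool", "data": {
  "moves": [
    {"xyz": [0.1,0,0],"rot": [0,0,0]},
    {"xyz": [0,0,0],"rot": [0,0,0]}
  ]
}}

```text
time_s: 6.67
tcp_pos: [0.6179, 0.0283, 0.1484]
tcp_rot: [1.0, 0.0, -0.004, 0.001]
force: [-13.0, -0.7, 14.6]
grip_width: 0.196
finger_force: 30.3
```

Request:
{"op": "servo_tool", "data": {
  "moves": [
    {"xyz": [0,0,0],"rot": [0,0,0]},
    {"xyz": [0,0,0],"rot": [0,0,0]},
    {"xyz": [0,0,0],"rot": [0,0,0]},
    {"xyz": [0,0,0],"rot": [0,0,0]},
    {"xyz": [0,0,0],"rot": [0,0,0]},
    {"xyz": [0,0,-0.5],"rot": [0,0,0]},
    {"xyz": [0,0,-1],"rot": [0,0,0]},
    {"xyz": [0,0,-1],"rot": [0,0,0]},
    {"xyz": [-0.5,0,-1],"rot": [0,0,0]},
    {"xyz": [-0.5,-0.5,-1],"rot": [0,0,0]}
  ],
  "jaw": 1
}}

```text
time_s: 7.5
tcp_pos: [0.6013, 0.0359, 0.2393]
tcp_rot: [1.0, -0.002, 0.0, 0.001]
force: [0.8, -0.7, -0.0]
grip_width: 1.0
finger_force: 0.0
```

Request:
{"op": "servo_tool", "data": {
  "moves": [
    {"xyz": [-0.8,-1,-0.3],"rot": [0,0,0]},
    {"xyz": [-0.8,-1,0],"rot": [0,0,0]},
    {"xyz": [-0.8,-0.5,0],"rot": [0,0,0]},
    {"xyz": [0,0,0],"rot": [0,0,0]},
    {"xyz": [0,0,0],"rot": [0,0,0]}
  ]
}}

```text
time_s: 7.92
tcp_pos: [0.5528, 0.0889, 0.2448]
tcp_rot: [1.0, 0.001, 0.001, 0.0]
force: [0.3, -0.4, 0.1]
grip_width: 0.998
finger_force: 0.0
```

```bash
python3 - <<'E'
from h import *
from station import arm
s,c=wcam(arm); pickle.dump(c,open("w4.pkl","wb")); print(s["time_s"],s["tcp_pos"],s["tcp_rot"],s["force"])
cv2.imwrite("pics/w4.png",cv2.resize(c["img"][:,:,::-1],(784,588),interpolation=cv2.INTER_CUBIC))
print(1.4*proj(c,[[.6198,.1265,.074],[.6129,.0268,.095],[.605,-.093,.074]]))
E
```

```text
7.9167 [0.55277841 0.0888667  0.24482184] [9.99999451e-01 8.96716268e-04 5.42317694e-04 1.64923089e-05] [ 0.2957693  -0.41956564  0.10966359]
[[312.0750931  153.84078867]
 [540.96052277 172.1788136 ]
 [783.15398202 187.10725756]]
```

View pics/w4.png

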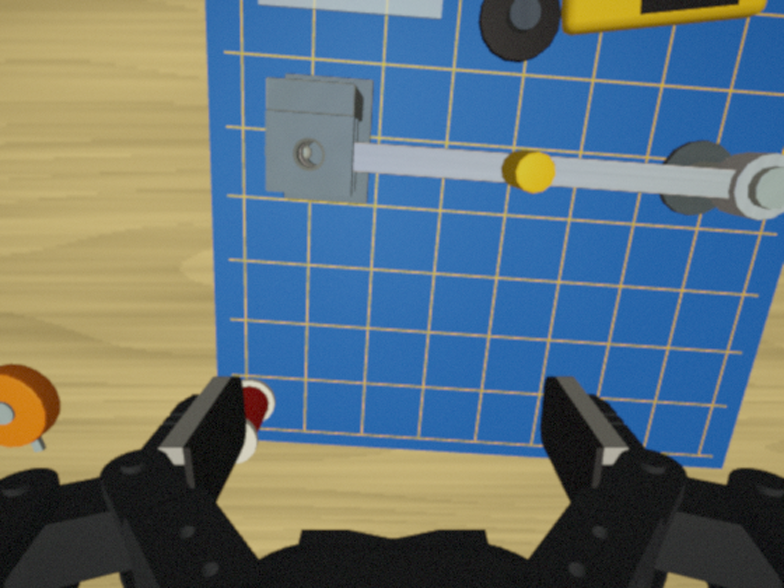

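The lug is inside the fork, with the hole seen at (310,153), predicted (312,154), and the lug's bore visible through it. Now I go to the pin with the same camera offset.

Request:
{"op": "servo_tool", "data": {
  "moves": [
    {"xyz": [-0.2,1,0],"rot": [0,0,0]},
    {"xyz": [-0.2,1,0],"rot": [0,0,0]},
    {"xyz": [-0.2,1,0],"rot": [0,0,0]},
    {"xyz": [-0.2,1,0],"rot": [0,0,0]},
    {"xyz": [-0.2,1,0],"rot": [0,0,0]},
    {"xyz": [-0.2,1,0],"rot": [0,0,0]},
    {"xyz": [-0.2,1,0],"rot": [0,0,0]},
    {"xyz": [-0.2,1,0],"rot": [0,0,0]},
    {"xyz": [-0.2,1,0],"rot": [0,0,0]},
    {"xyz": [-0.2,1,0],"rot": [0,0,0]}
  ]
}}

```text
time_s: 8.8
tcp_pos: [0.5133, -0.1143, 0.244]
tcp_rot: [1.0, -0.001, 0.0, 0.0]
force: [0.4, -0.2, -0.0]
grip_width: 1.001
finger_force: 0.0
```

Request:
{"op": "servo_tool", "data": {
  "moves": [
    {"xyz": [-0.2,1,0],"rot": [0,0,0]},
    {"xyz": [-0.2,1,0],"rot": [0,0,0]},
    {"xyz": [-0.2,1,0],"rot": [0,0,0]},
    {"xyz": [-0.2,1,0],"rot": [0,0,0]},
    {"xyz": [-0.2,1,0],"rot": [0,0,0]},
    {"xyz": [-0.2,1,0],"rot": [0,0,0]},
    {"xyz": [-0.2,1,0],"rot": [0,0,0]},
    {"xyz": [-0.2,1,0],"rot": [0,0,0]},
    {"xyz": [-0.2,1,0],"rot": [0,0,0]},
    {"xyz": [-0.2,1,0],"rot": [0,0,0]}
  ]
}}

```text
time_s: 9.63
tcp_pos: [0.4726, -0.3145, 0.244]
tcp_rot: [1.0, -0.001, 0.0, 0.0]
force: [0.8, -0.2, -0.0]
grip_width: 0.998
finger_force: 0.0
```

Request:
{"op": "servo_tool", "data": {
  "moves": [
    {"xyz": [-0.2,1,0],"rot": [0,0,0]},
    {"xyz": [0,0.3,0],"rot": [0,0,0]},
    {"xyz": [0,0,0],"rot": [0,0,0]},
    {"xyz": [0,0,0],"rot": [0,0,0]},
    {"xyz": [0,0,0],"rot": [0,0,0]}
  ]
}}

```text
time_s: 10.05
tcp_pos: [0.4696, -0.3365, 0.2438]
tcp_rot: [1.0, 0.001, 0.0, -0.0]
force: [0.2, -0.8, 0.4]
grip_width: 1.001
finger_force: 0.0
```

```bash
python3 - <<'E'
from h import *
from station import arm
s,c=wcam(arm); pickle.dump(c,open("w5.pkl","wb")); print(s["time_s"],s["tcp_pos"],s["tcp_rot"],s["force"])
hsv=cv2.cvtColor(c["img"],cv2.COLOR_RGB2HSV); m=cv2.inRange(hsv,(0,150,60),(8,255,255))|cv2.inRange(hsv,(172,150,60),(180,255,255))
n,l,st,ce=cv2.connectedComponentsWithStats(m)
for i in range(1,n):
    if st[i,4]>30: print(st[i],ce[i],ray(c,ce[i],.1))
pr=proj(c,[[.5336,-.3005,.103]])[0].astype(int); print(pr)
a=cv2.resize(c["img"][pr[1]-50:pr[1]+50,pr[0]-60:pr[0]+60],None,fx=4,fy=4,interpolation=2)
c4=pickle.load(open("w4.pkl","rb")); q=proj(c4,[[.6198,.1265,.074]])[0].astype(int)
b=cv2.resize(c4["img"][q[1]-25:q[1]+25,q[0]-20:q[0]+20],None,fx=8,fy=8,interpolation=2)
print("crop origins",pr-[60,50],q-[20,25])
cv2.imwrite("pics/w5.png",np.hstack([a,b])[:,:,::-1])
E
```

```text
10.05 [ 0.46958821 -0.33654018  0.24376536] [ 9.99999626e-01  7.42710951e-04  2.04322392e-05 -4.43682925e-04] [ 0.15241552 -0.82634661  0.43968499]
[204 103  32  28 696] [219.33764368 115.67385057] [ 0.53391001 -0.30078812  0.1       ]
[217 116]
crop origins [157  66] [202  84]
```

View pics/w5.png

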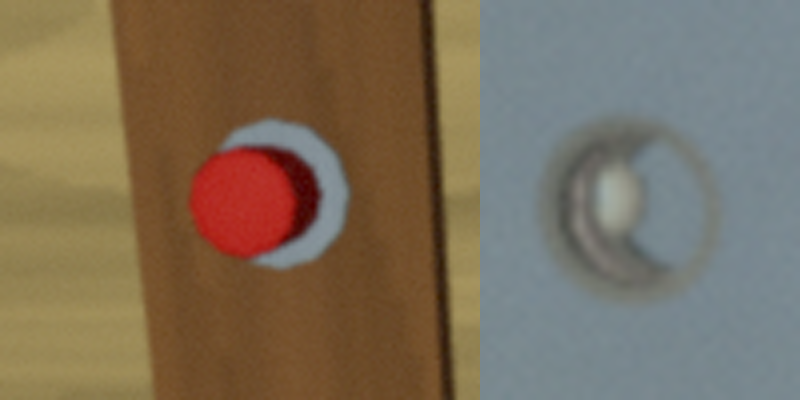

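```bash
python3 - <<'E'
from h import *
c4=pickle.load(open("w4.pkl","rb"));c=pickle.load(open("w5.pkl","rb"))
f=ray(c4,(220.6,110),.074);k=ray(c4,np.array((529,172))/1.4,.095);print("fork",f,"knob",k,"pivot",ray(c4,np.array((772,188))/1.4,.076))
print("pin",ray(c,(218,116.75),.103),ray(c,(225.75,114.25),.070))
# rail centreline at its top z .063: near pivot and near fork
for u in ((365,158),(500,165.5),(560,170),(720,179)): print(ray(c4,np.array(u)/1.4,.063).round(4))
E
```

```text
fork [0.61972803 0.12798773 0.074     ] knob [0.61296889 0.03186394 0.095     ] pivot [ 0.60475875 -0.08639388  0.076     ]
pin [ 0.53343897 -0.30050112  0.103     ] [ 0.5336256  -0.30004882  0.07      ]
[0.6176 0.1028 0.063 ]
[0.6142 0.0377 0.063 ]
[0.6121 0.0085 0.063 ]
[ 0.6079 -0.0698  0.063 ]
```

Request:
{"op": "servo_tool", "data": {
  "moves": [
    {"xyz": [0.8,-0.45,0],"rot": [0,0,0]},
    {"xyz": [0.8,-0.45,0.3],"rot": [0,0,0]},
    {"xyz": [0.8,-0.45,0.5],"rot": [0,0,0]},
    {"xyz": [0.8,-0.45,0.5],"rot": [0,0,0]},
    {"xyz": [0,0,0.7],"rot": [0,0,0]},
    {"xyz": [0,0,0.8],"rot": [0,0,0]},
    {"xyz": [0,0,1],"rot": [0,0,0]},
    {"xyz": [0,0,1],"rot": [0,0,0]},
    {"xyz": [0,0,0],"rot": [0,0,0]},
    {"xyz": [0,0,0],"rot": [0,0,0]}
  ]
}}

```text
time_s: 10.93
tcp_pos: [0.5329, -0.3005, 0.1472]
tcp_rot: [1.0, 0.001, -0.001, -0.001]
force: [0.9, 0.2, -0.3]
grip_width: 0.997
finger_force: 0.0
```

Request:
{"op": "servo_tool", "data": {
  "moves": [
    {"xyz": [0,0,0],"rot": [0,0,0]},
    {"xyz": [0,0,0],"rot": [0,0,0]},
    {"xyz": [0,0,0],"rot": [0,0,0]},
    {"xyz": [0,0,0],"rot": [0,0,0]},
    {"xyz": [0,0,0],"rot": [0,0,0]},
    {"xyz": [0,0,0],"rot": [0,0,0]},
    {"xyz": [0,0,0],"rot": [0,0,0]},
    {"xyz": [0,0,0],"rot": [0,0,0]},
    {"xyz": [0,0,0],"rot": [0,0,0]},
    {"xyz": [0,0,0],"rot": [0,0,0]}
  ],
  "jaw": -1,
  "grip_force": 60
}}

```text
time_s: 11.77
tcp_pos: [0.5332, -0.302, 0.1485]
tcp_rot: [1.0, -0.0, 0.0, 0.0]
force: [-1.8, 0.8, 4.9]
grip_width: 0.166
finger_force: 58.4
```

Request:
{"op": "servo_tool", "data": {
  "moves": [
    {"xyz": [0,0,-0.5],"rot": [0,0,0]},
    {"xyz": [0,0,-0.5],"rot": [0,0,0]},
    {"xyz": [0,0,-1],"rot": [0,0,0]},
    {"xyz": [0,0,-1],"rot": [0,0,0]},
    {"xyz": [0,0,-1],"rot": [0,0,0]},
    {"xyz": [0,0,-0.5],"rot": [0,0,0]},
    {"xyz": [0,0,0],"rot": [0,0,0]},
    {"xyz": [0,0,0],"rot": [0,0,0]}
  ]
}}

```text
time_s: 12.43
tcp_pos: [0.533, -0.3019, 0.2383]
tcp_rot: [1.0, -0.0, 0.0, 0.0]
force: [-0.9, 0.1, -0.9]
grip_width: 0.162
finger_force: 58.5
```

Request:
{"op": "servo_tool", "data": {
  "moves": [
    {"xyz": [0,-0.2,-1],"rot": [0,0,0]},
    {"xyz": [0.2,-0.8,-1],"rot": [0,0,0]},
    {"xyz": [0.2,-1,0],"rot": [0,0,0]},
    {"xyz": [0.2,-1,0],"rot": [0,0,0]},
    {"xyz": [0.2,-1,0],"rot": [0,0,0]},
    {"xyz": [0.2,-1,0],"rot": [0,0,0]},
    {"xyz": [0.2,-1,0],"rot": [0,0,0]},
    {"xyz": [0.2,-1,0],"rot": [0,0,0]},
    {"xyz": [0.2,-1,0],"rot": [0,0,0]},
    {"xyz": [0.2,-1,0],"rot": [0,0,0]}
  ]
}}

```text
time_s: 13.27
tcp_pos: [0.5683, -0.1208, 0.276]
tcp_rot: [1.0, -0.0, -0.002, -0.0]
force: [0.1, -0.2, 0.1]
grip_width: 0.165
finger_force: 58.5
```

Request:
{"op": "servo_tool", "data": {
  "moves": [
    {"xyz": [0.2,-1,0],"rot": [0,0,0]},
    {"xyz": [0.2,-1,0],"rot": [0,0,0]},
    {"xyz": [0.2,-1,0],"rot": [0,0,0]},
    {"xyz": [0.2,-1,0],"rot": [0,0,0]},
    {"xyz": [0.2,-1,0],"rot": [0,0,0]},
    {"xyz": [0.2,-1,0],"rot": [0,0,0]},
    {"xyz": [0.2,-1,0],"rot": [0,0,0]},
    {"xyz": [0.2,-1,0],"rot": [0,0,0]},
    {"xyz": [0.2,-1,0],"rot": [0,0,0]},
    {"xyz": [0.2,-1,0],"rot": [0,0,0]}
  ]
}}

```text
time_s: 14.1
tcp_pos: [0.6084, 0.079, 0.2759]
tcp_rot: [1.0, -0.0, -0.002, 0.0]
force: [0.1, 0.4, -1.0]
grip_width: 0.166
finger_force: 58.5
```

Request:
{"op": "servo_tool", "data": {
  "moves": [
    {"xyz": [0.2,-1,0],"rot": [0,0,0]},
    {"xyz": [0.2,-1,0],"rot": [0,0,0]},
    {"xyz": [0,0,0],"rot": [0,0,0]},
    {"xyz": [0,0,0],"rot": [0,0,0]}
  ]
}}

```text
time_s: 14.43
tcp_pos: [0.6162, 0.1195, 0.276]
tcp_rot: [1.0, 0.001, -0.002, 0.0]
force: [0.1, -0.4, -0.2]
grip_width: 0.166
finger_force: 58.6
```

Request:
{"op": "servo_tool", "data": {
  "moves": [
    {"xyz": [0.17,-0.39,0],"rot": [0,0,0]},
    {"xyz": [0,0,0.9],"rot": [0,0,0]},
    {"xyz": [0,0,0.9],"rot": [0,0,0]},
    {"xyz": [0,0,0.9],"rot": [0,0,0]},
    {"xyz": [0,0,0.2],"rot": [0,0,0]},
    {"xyz": [0,0,0],"rot": [0,0,0]},
    {"xyz": [0,0,0],"rot": [0,0,0]}
  ]
}}

```text
time_s: 15.02
tcp_pos: [0.6208, 0.1255, 0.2201]
tcp_rot: [1.0, -0.0, 0.0, 0.0]
force: [-0.3, -0.7, -0.1]
grip_width: 0.167
finger_force: 58.6
```

```bash
python3 - <<'E'
from h import *
from station import arm
im=[]
s=arm.get_state(); print(s["time_s"],s["tcp_pos"],s["tcp_rot"])
P=np.array([[.6197,.1278,.074]])
for n in ("wrist","scene","top"):
    if n=="wrist": s,c=wcam(arm)
    else: c=arm.camera(n); c["R"]=np.array(c["R"]);c["t"]=np.array(c["t"])
    pickle.dump(c,open(f"a_{n}.pkl","wb"))
    u=proj(c,P)[0]; x0,y0=[int(v) for v in u-33]; print(n,u,x0,y0)
    y0=max(0,y0)
    im.append(cv2.resize(c["img"][y0:y0+66,x0:x0+66],(264,264),interpolation=2))
cv2.imwrite("pics/a.png",np.hstack(im)[:,:,::-1])
E
```

```text
15.0167 [0.62079685 0.12548298 0.22012753] [ 9.99999873e-01 -4.96327992e-04  4.66578086e-05  7.97782522e-05]
wrist [277.71170436 222.59817011] 244 189
scene [312.55733735 204.83991334] 279 171
top [240.50265058 185.89329262] 207 152
```

View pics/a.png

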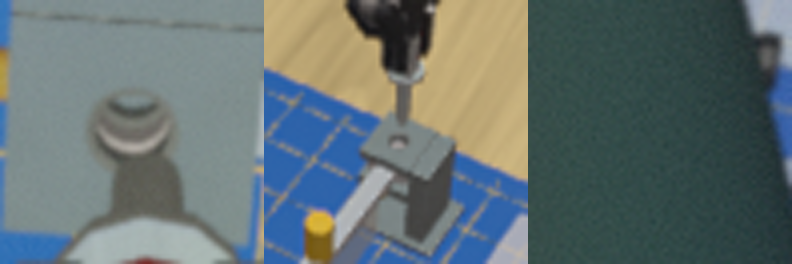

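Wrist crop: the hole is at about (131,128) and the tip at about (147,158). Scene crop: the hole is at (133,142) and the tip at about (139,124). I'll triangulate both.

```bash
python3 - <<'E'
from h import *
w=pickle.load(open("a_wrist.pkl","rb"));s=pickle.load(open("a_scene.pkl","rb"))
W=lambda x,y:(244+x/4,189+y/4); S=lambda x,y:(279+x/4,171+y/4)
print("hole w",ray(w,W(131,128),.074),"s",ray(s,S(133,142),.074))
for tx,ty in ((147,158),(147,162)): print("tip w",ray(w,W(tx,ty),.0916))
print("tip s",ray(s,S(139,124),.0916),ray(s,S(139,122),.0916))
for p in ([.6212,.1255,.0916],[.6212,.1255,.0996]): print((proj(w,[p])[0]-[244,189])*4,(proj(s,[p])[0]-[279,171])*4)
E
```

```text
hole w [0.62076401 0.1284011  0.074     ] s [0.62145665 0.12219165 0.074     ]
tip w [0.62211832 0.1258963  0.0916    ]
tip w [0.62150034 0.12589731 0.0916    ]
tip s [0.62429672 0.12297758 0.0916    ] [0.62356513 0.12454872 0.0916    ]
[149.73258503 163.93662532] [136.24589838 119.76559705]
[149.88628202 183.61174923] [136.90368906 111.0843454 ]
```

Request:
{"op": "servo_tool", "data": {
  "moves": [
    {"xyz": [-0.06,-0.1,0],"rot": [0,0,0]},
    {"xyz": [0,0,0],"rot": [0,0,0]},
    {"xyz": [0,0,0.4],"rot": [0,0,0]},
    {"xyz": [0,0,0.4],"rot": [0,0,0]},
    {"xyz": [0,0,0.3],"rot": [0,0,0]},
    {"xyz": [0,0,0],"rot": [0,0,0]}
  ]
}}

```text
time_s: 15.67
tcp_pos: [0.6183, 0.1276, 0.1956]
tcp_rot: [1.0, -0.0, -0.002, 0.0]
force: [-0.4, 0.3, -0.6]
grip_width: 0.165
finger_force: 58.6
```

Request:
{"op": "servo_tool", "data": {
  "moves": [
    {"xyz": [0.06,0,0],"rot": [0,0,0]},
    {"xyz": [0,0,0.2],"rot": [0,0,0]},
    {"xyz": [0,0,0.2],"rot": [0,0,0]},
    {"xyz": [0,0,0],"rot": [0,0,0]}
  ]
}}

```text
time_s: 16.0
tcp_pos: [0.6201, 0.1278, 0.1889]
tcp_rot: [1.0, -0.0, -0.001, 0.0]
force: [0.0, -0.3, -0.3]
grip_width: 0.164
finger_force: 58.6
```

Request:
{"op": "servo_tool", "data": {
  "moves": [
    {"xyz": [0,0,0.25],"rot": [0,0,0]},
    {"xyz": [0,0,0.25],"rot": [0,0,0]},
    {"xyz": [0,0,0.25],"rot": [0,0,0]},
    {"xyz": [0,0,0],"rot": [0,0,0]}
  ]
}}

```text
time_s: 16.33
tcp_pos: [0.6199, 0.1278, 0.1735]
tcp_rot: [1.0, -0.0, -0.001, 0.0]
force: [-0.7, 0.9, -0.7]
grip_width: 0.163
finger_force: 58.6
```

Request:
{"op": "servo_tool", "data": {
  "moves": [
    {"xyz": [0,0,0.2],"rot": [0,0,0]},
    {"xyz": [0,0,0.2],"rot": [0,0,0]},
    {"xyz": [0,0,0.2],"rot": [0,0,0]},
    {"xyz": [0,0,0],"rot": [0,0,0]}
  ]
}}

```text
time_s: 16.67
tcp_pos: [0.6203, 0.1278, 0.1621]
tcp_rot: [1.0, -0.0, -0.0, 0.0]
force: [0.6, 0.5, -2.7]
grip_width: 0.164
finger_force: 58.5
```

Request:
{"op": "servo_tool", "data": {
  "moves": [
    {"xyz": [0,0,0.1],"rot": [0,0,0]},
    {"xyz": [0,0,0.1],"rot": [0,0,0]},
    {"xyz": [0,0,0],"rot": [0,0,0]},
    {"xyz": [0,0,0],"rot": [0,0,0]}
  ]
}}

```text
time_s: 17.0
tcp_pos: [0.6204, 0.1279, 0.1584]
tcp_rot: [1.0, -0.0, -0.0, 0.0]
force: [0.2, -0.6, -2.5]
grip_width: 0.166
finger_force: 58.6
```

Request:
{"op": "servo_tool", "data": {
  "moves": [
    {"xyz": [0,0,0.1],"rot": [0,0,0]},
    {"xyz": [0,0,0.1],"rot": [0,0,0]},
    {"xyz": [0,0,0],"rot": [0,0,0]},
    {"xyz": [0,0,0],"rot": [0,0,0]}
  ]
}}

```text
time_s: 17.33
tcp_pos: [0.6207, 0.1281, 0.1574]
tcp_rot: [1.0, -0.0, 0.0, 0.0]
force: [-6.9, -2.8, 17.0]
grip_width: 0.169
finger_force: 60.8
```

The collar has bottomed at the predicted height with 17 N on it. I release, lift and look.

Request:
{"op": "servo_tool", "data": {
  "moves": [
    {"xyz": [0,0,0],"rot": [0,0,0]},
    {"xyz": [0,0,0],"rot": [0,0,0]},
    {"xyz": [0,0,0],"rot": [0,0,0]},
    {"xyz": [0,0,0],"rot": [0,0,0]},
    {"xyz": [0,0,0],"rot": [0,0,0]},
    {"xyz": [0,0,-0.5],"rot": [0,0,0]},
    {"xyz": [0,0,-1],"rot": [0,0,0]},
    {"xyz": [0,0,-1],"rot": [0,0,0]},
    {"xyz": [-0.5,0,-1],"rot": [0,0,0]},
    {"xyz": [-1,0,-1],"rot": [0,0,0]}
  ],
  "jaw": 1
}}

```text
time_s: 18.17
tcp_pos: [0.5917, 0.1277, 0.2463]
tcp_rot: [1.0, -0.001, 0.001, -0.0]
force: [-0.2, 1.0, 0.8]
grip_width: 1.0
finger_force: 0.0
```

Request:
{"op": "servo_tool", "data": {
  "moves": [
    {"xyz": [-1,0,0],"rot": [0,0,0]},
    {"xyz": [-1,0,0],"rot": [0,0,0]},
    {"xyz": [-0.5,0,0],"rot": [0,0,0]},
    {"xyz": [0,0,0],"rot": [0,0,0]},
    {"xyz": [0,0,0],"rot": [0,0,0]}
  ]
}}

```text
time_s: 18.58
tcp_pos: [0.541, 0.128, 0.2454]
tcp_rot: [1.0, 0.0, 0.001, -0.0]
force: [0.2, 0.4, 0.5]
grip_width: 1.002
finger_force: 0.0
```

```bash
python3 - <<'E'
from h import *
from station import arm
s,c=wcam(arm); print(s["time_s"],s["tcp_pos"],s["force"])
P=np.array([[.6197,.1278,.074]])
u=proj(c,P)[0]; x0,y0=[max(0,int(v)) for v in u-70]
a=cv2.resize(c["img"][y0:y0+140,x0:x0+140],(396,396),interpolation=2)
c=arm.camera("scene"); u=proj(dict(c,R=np.array(c["R"]),t=np.array(c["t"])),P)[0]; x0,y0=[int(v) for v in u-40]
b=cv2.resize(c["img"][y0:y0+80,x0:x0+80],(396,396),interpolation=2)
cv2.imwrite("pics/f.png",np.hstack([a,b])[:,:,::-1])
E
```

```text
18.5833 [0.5409895  0.12795292 0.24536961] [0.20606115 0.44433884 0.46695673]
```

View pics/f.png

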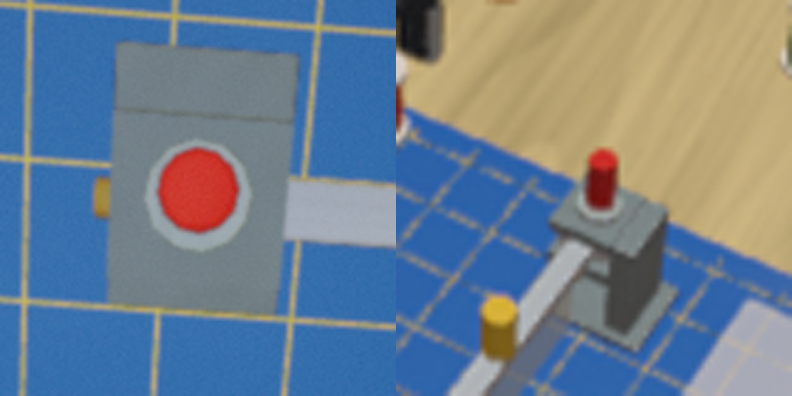

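The pin stands upright with its collar flush on the fork (wrist crop: head at (198,190) on the collar at (198,196)), the fence is home and the gripper is clear.

```bash
python3 -c "
from station import arm
print(arm.hand_in())"
```

```text
the job is handed in; nothing more can be done
None
```

The fence is swung home and the pin is pressed down through fork and fence with its collar on the fork, confirmed in the last camera views; I handed the job in at about 19 s, and no verdict came back.

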